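Line up the labware by height on the drip mat

TASK

Set out the measuring cylinder, the dropper bottle, the vial and the steel cup on the drip mat in order of height, one standing upright in the middle of each white pad: the tallest on the pad next to the red bar, falling to the shortest at the other end. Leave the beaker and the red bulb standing where they are.

Things in the scene. Friction and masses are not known exactly. Their poses are not given: they have to be found in the camera images.
- cylinder (a point): clear measuring cylinder on a blue hexagonal foot, 121 mm tall, 90 g; tube 26 mm in diameter from 6 mm up to the top, foot 42 x 48 mm and 6 mm thick. The point is its centre, 60.5 mm above its underside; z up along the tube. Grip it high on the tube, 75 to 95 mm above its underside, so that the gripper's body clears its top.
- bottle (a point): brown dropper bottle with a printed label and a black rubber teat, 102 mm tall, 70 g; body 33 mm in diameter up to 60 mm, narrower above. The point is its centre, 51 mm above its underside; z up. Grip it high on the body, about 56 mm above its underside, so that the gripper's body clears the teat.
- vial (a point): small glass sample vial with a white screw cap, 60 mm tall, 35 g; body 27 mm in diameter, cap 24 mm. The point is its centre, 30 mm above its underside; z up.
- cup (a point): open steel test cup, 37 mm tall, 90 g, 52 mm in outer diameter at the rim, 46 mm at the foot. At the start each of the six labware pieces stands at least 25 mm clear of the others and at least 20 mm clear of the flat fixed valve box behind them, 41 mm high. The point is its centre, 18.5 mm above its underside; z up.
- beaker (a point): bystander, not to be moved: small clear beaker with a little pale liquid, 50 mm in diameter, 59 mm tall. The point is its centre, 29.5 mm above its underside.
- bulb (a point): bystander, not to be moved: red rubber pipette bulb with a narrow neck, 53 mm in diameter, 76 mm tall. The point is its centre, 38 mm above its underside.
- pad_1: the pad next to the red bar: one of four white round pads, 60 mm in diameter, in a straight row at 75 mm spacing on a fixed black rubber drip mat 84 x 330 mm. Origin in the middle of the pad's flat top, 7 mm above the worktop (1 mm above the mat); z up, y along the row towards the red bar, whose middle is 42 mm from this pad's centre and whose top is 10 mm above the pads.
- pad_2: second pad from the red bar: one of four white round pads, 60 mm in diameter, in a straight row at 75 mm spacing on a fixed black rubber drip mat 84 x 330 mm. Origin in the middle of the pad's flat top, 7 mm above the worktop (1 mm above the mat); z up, y along the row towards the red bar.
- pad_3: third pad from the red bar: one of four white round pads, 60 mm in diameter, in a straight row at 75 mm spacing on a fixed black rubber drip mat 84 x 330 mm. Origin in the middle of the pad's flat top, 7 mm above the worktop (1 mm above the mat); z up, y along the row towards the red bar.
- pad_4: the pad farthest from the red bar: one of four white round pads, 60 mm in diameter, in a straight row at 75 mm spacing on a fixed black rubber drip mat 84 x 330 mm. Origin in the middle of the pad's flat top, 7 mm above the worktop (1 mm above the mat); z up, y along the row towards the red bar.
Not all that is in view belongs to the job. What is shaped like the pad_1 but purple or yellow is not meant.

How it is judged:
By the outcome, as a careful person would: the job done as asked, in the order asked, and still so for the second after the job is handed in, with the robot touching nothing.
It also fails if it takes over 104 s, if anything falls off the work surface, if the arm or the gripper's body presses on something with over 40 N, if the wrist force passes 120 N, or if a joint passes its speed limit or range.

ROBOT

A 6-joint arm with a two-finger parallel gripper is mounted at the origin on a cart in front of the work surface, level with it; the furniture and walls round the work are solid. World frame = base frame: x ahead of the robot, y to its left, z up, the work surface at z = 0. Lengths are in mm, angles in rad, forces in N, time in s.
With the tool pointing down it reaches from about 275 to 1000 mm from the base axis. Payload 8.4 kg.
Tool frame: the origin (TCP) lies at the very end of the fingers, on their centre line; the grasp point (between the pads) lies 19 mm behind it (r.pinch_z is the distance from the TCP to the grasp point, in mm); z points along the fingers, y is the line along which they close (so a half turn about z gives the same grasp; the last joint's range is limited). The gripper opens to 85 mm and grips with 20 to 120 N. Pads are 22 mm wide; open, the fingers measure 114 mm over their backs; the gripper's body (76 mm by 85 mm) begins 54 mm behind the grasp point. The pads swing forward as they close: fully open they stand 13 mm farther back than shut.
Start: joints at [1.119, 0.353, 1.633, -0, 1.155, -0.002], TCP at [271.74, 562.837, 231.281] pointing down, gripper open.
Joint ranges: [-2.63, 2.63], [-0.92, 2.1], [0.06, 2.66], [-1.3, 4.44], [0, 2.69], [-3.02, 3.02]. Speed limits (rad/s): [2.22, 2.22, 2.79, 3.14, 3.14, 3.14].

INTERFACE

Orientations are given as [roll, pitch, yaw] about the fixed x, y, z axes, in that order (R = Rz(yaw) Ry(pitch) Rx(roll)).
In Python, from rig import r gives the robot as it stands.
- The arm moves only by the tool carry_out, never from a script. Its argument "series" is a list of rows, each a list of 7 numbers: the turn, a rotation vector about the tool's x, y, z as a fraction of full scale, then the shift along the tool's x, y, z as a fraction of full scale, then the gripper command: -1 is fully open, 1 is shut, values between are in proportion. A call has 1 to 8 rows; each row is the pose to reach, as a shift and turn from the pose commanded when the call began, along the tool's axes at that moment, turning the shorter way round; what a row does not reach only later rows make up. Full scale, the value 1, is 0.25 m for a shift and pi rad for a turn. A row lasts 1/8 s, in which the tool goes at most 62.5 mm and 10.7 degrees, less where a joint would pass 70% of its speed; a pose out of reach is approached as far as the arm can. A call with a number of a shift or a turn outside -1 to 1 is refused whole. A call with a gripper value outside its range is refused whole. The fingers move at their own pace and stop on an object; "force" is the grip in N (left out, the last holds). Time passes only in rows, so rows that repeat a pose let the fingers close. It gives the time, the measured TCP pose, the force, the opening and the grip force at its end, in the units of the state.
- r.sense(): the state, without advancing time (a new reading comes with each control period).
- r.grab_frame(name): name is "scene" or "side" or "wrist"; returns the picture (400x640x3 uint8, red, green, blue); there is no depth.
- r.get_calibration(name): a dict with "K" (3x3 intrinsics, pixels), "pose" (4x4, takes a point from camera to world coordinates). Camera axes: x right, y up, looking along -z (the intrinsics and any distortion apply to the point x, -y, -z); pixel columns grow to the right and rows downward; lengths in mm; the calibration is good to about 2 mm. A picture is of the moment at which its call begins: read the wrist's pose just before it. get_calibration takes no time and is no camera call; for the wrist camera it gives the pose at the moment of the call.
- r.sign_off(): hands the job in; it is judged then, once.
Trained networks look in the newest picture that a camera, given by its name, has taken for a name from the list of things; names that differ only in an ending like _2 or _b are one class to them, and where a whole thing is asked for, a point or a joint stands for the part that bears it (a point fixed in the world has none). Each returns a list of dicts, best first, with "score" (0 to 1); they miss things now and then, are a little off and sometimes report something else, mostly with a low value. They report only what shows in the picture. A call takes as long as a camera call. They do not tell look-alikes from the thing itself.
- r.silhouettes(camera, label): "region" (400x640 bool, what is visible of it) and "position" ([row, column] in pixels, amid what is visible of it).
The state is a dict: "clock": time; "qpos": joint angles; "qvel": joint speeds; "joint_efforts": joint torques, N m; "eef_pos": TCP position; "tcp_rot": TCP orientation; "contact_force": force on the tool from outside, world axes, zero at the start; "wrist_torque": the same for the moment, N m; "opening": opening from 0.0 (shut) to 1.0 (fully open); "grasp_force": force on a finger pad.
Only numpy, scipy, OpenCV 4.12 (cv2) and the standard library are available. Lean on these libraries where they do the work, as an engineer would, in place of code of your own. Each camera call takes 0.05 s, during which the arm holds its last target. There are 200 camera calls.

## Working session

There is one attempt and no reset: what is moved stays moved. The work goes in short steps, Python scripts to look and compute and a tool call to move; the robot and the scene stay as the last step left them, time stands still between calls to the robot, and variables do not carry over. Pictures are saved under pics/ and viewed, at most 17 in all, crops included, and the job is handed in when it is done.

Besides the shell and the picture viewer there is one more tool, called after "Call:" as a command line: name --pt "numbers of a row" for each row, then --argument value for the rest. carry_out: Moves the arm, as the interface text tells. Its arguments: {"type":"object","properties":{"series":{"type":"array"},"force":{"type":"number"}},"required":["series"]}

```bash
mkdir -p pics; ls
python3 - <<'E'
from rig import r
import cv2
for n in("scene","side"):
    f=r.grab_frame(n); cv2.imwrite(f"pics/{n}0.png",f[:,:,::-1])
    c=r.get_calibration(n); print(n,c["K"],c["pose"].round(2) if hasattr(c["pose"],'round') else c["pose"],c.keys())
s=r.sense(); print(s["clock"],s["eef_pos"],s["tcp_rot"],s["opening"])
E
```

```text
pics
scene [[365.13336114   0.         318.93459934]
 [  0.         365.13336114 200.6148459 ]
 [  0.           0.           1.        ]] [[ 8.9000e-01  2.6000e-01 -3.6000e-01  2.0636e+02]
 [-4.5000e-01  5.2000e-01 -7.3000e-01 -6.4629e+02]
 [-0.0000e+00  8.2000e-01  5.8000e-01  5.8568e+02]
 [ 0.0000e+00  0.0000e+00  0.0000e+00  1.0000e+00]] dict_keys(['K', 'pose'])
side [[441.2193973    0.         314.07696887]
 [  0.         441.2193973  200.7977391 ]
 [  0.           0.           1.        ]] [[ 9.70000e-01  9.00000e-02 -2.50000e-01  1.82420e+02]
 [-2.60000e-01  3.60000e-01 -8.90000e-01 -1.18467e+03]
 [ 1.00000e-02  9.30000e-01  3.70000e-01  5.72740e+02]
 [ 0.00000e+00  0.00000e+00  0.00000e+00  1.00000e+00]] dict_keys(['K', 'pose'])
0.1 [271.56257768 562.43678713 230.62851196] [-3.14031418e+00 -3.47035598e-05  2.69174419e+00] 1.0007575683595067
```

View pics/scene0.png

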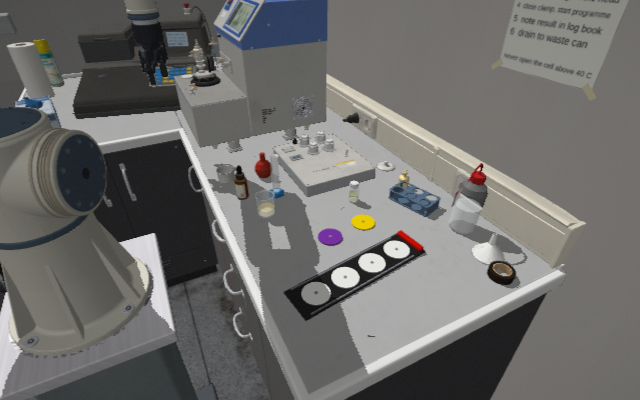

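View pics/side0.png

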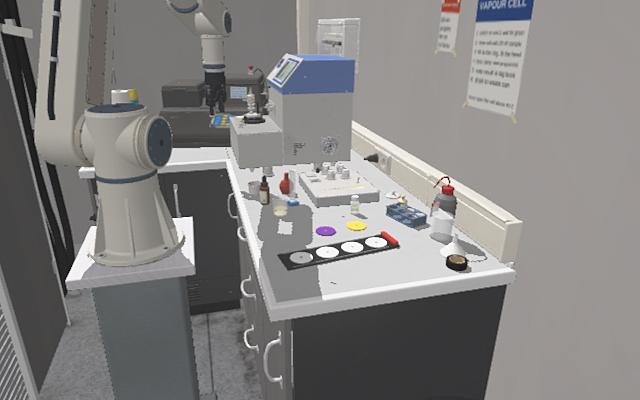

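The scene view shows:
- **Pads:** (396,249), (372,262), (345,277) and (316,293), with the red bar at (409,240).
- **Pieces to move:** vial (353,192), bottle (241,183), cylinder on its blue foot (276,178), and probably the cup at (226,174).
- **Bystanders:** beaker (265,205) and bulb (263,167).
- **Decoys:** the purple and yellow discs.

Next I'll measure with both cameras.

```bash
cat > h.py <<'E'
import numpy as np, cv2
from rig import r
H=dict(cylinder=60.5,bottle=51,vial=30,cup=18.5,beaker=29.5,bulb=38)
def ray(c,uv):
    K=np.array(c["K"]);P=np.array(c["pose"])
    d=np.linalg.inv(K)@[uv[0],uv[1],1]; d=P[:3,:3]@[d[0],-d[1],-d[2]]
    return P[:3,3],d
def onz(c,uv,z):
    o,d=ray(c,uv); return o+d*(z-o[2])/d[2]
def proj(c,p):
    P=np.array(c["pose"]);q=P[:3,:3].T@(np.asarray(p,float)-P[:3,3]);K=np.array(c["K"])
    return K[0,0]*q[0]/-q[2]+K[0,2],K[1,2]-K[1,1]*q[1]/-q[2]
E
python3 - <<'E'
from h import *
for n in("scene","side"):
    f=r.grab_frame(n);c=r.get_calibration(n)
    for k,z in H.items():
        for d in r.silhouettes(n,k)[:3]:
            v=d["position"];ys,xs=np.where(d["region"])
            mid=((xs.min()+xs.max())/2,(ys.min()+ys.max())/2)
            print(n,k,round(d["score"],2),np.round(v),len(xs),[xs.min(),xs.max(),ys.min(),ys.max()],onz(c,mid,z).round())
    for d in r.silhouettes(n,"pad_1")[:7]:
        v=d["position"];print(n,"pad",round(d["score"],2),np.round(v),onz(c,v[::-1],7).round())
f=r.grab_frame("scene")
cv2.imwrite("pics/crop1.png",cv2.resize(f[130:310,200:440,::-1],None,fx=3.3,fy=3.3,interpolation=cv2.INTER_CUBIC))
E
```

```text
scene cylinder 0.75 [176. 275.] 369 [np.int64(269), np.int64(282), np.int64(154), np.int64(196)] [484. 179.  60.]
scene cylinder 0.73 [293. 316.] 503 [np.int64(302), np.int64(329), np.int64(282), np.int64(304)] [ 400. -243.   60.]
scene bottle 0.58 [186. 240.] 368 [np.int64(234), np.int64(248), np.int64(165), np.int64(199)] [392. 202.  51.]
scene vial 0.53 [193. 353.] 203 [np.int64(348), np.int64(358), np.int64(181), np.int64(202)] [657.  50.  30.]
scene vial 0.46 [204. 266.] 501 [np.int64(255), np.int64(275), np.int64(189), np.int64(218)] [425. 106.  30.]
scene cup 0.78 [174. 226.] 264 [np.int64(217), np.int64(233), np.int64(165), np.int64(183)] [374. 319.  18.]
scene beaker 0.68 [206. 266.] 472 [np.int64(255), np.int64(274), np.int64(190), np.int64(217)] [424. 107.  30.]
scene beaker 0.58 [262. 368.] 393 [np.int64(359), np.int64(384), np.int64(253), np.int64(272)] [ 553. -199.   30.]
scene bulb 0.71 [165. 262.] 266 [np.int64(255), np.int64(270), np.int64(153), np.int64(177)] [482. 286.  38.]
scene bulb 0.22 [292. 316.] 529 [np.int64(301), np.int64(329), np.int64(281), np.int64(304)
[... 814 characters left out ...]
vial 0.54 [186. 288.] 168 [np.int64(280), np.int64(289), np.int64(173), np.int64(193)] [480. 312.  30.]
side cup 0.64 [189. 254.] 139 [np.int64(249), np.int64(259), np.int64(181), np.int64(194)] [369. 323.  18.]
side beaker 0.82 [200. 280.] 287 [np.int64(273), np.int64(287), np.int64(194), np.int64(215)] [425. 114.  30.]
side bulb 0.6 [182. 283.] 163 [np.int64(280), np.int64(289), np.int64(172), np.int64(193)] [477. 295.  38.]
side pad 0.73 [228. 328.] [537. -51.   7.]
side pad 0.72 [256. 303.] [ 425. -195.    7.]
side pad 0.64 [244. 353.] [ 573. -166.    7.]
side pad 0.63 [226. 357.] [627. -54.   7.]
side pad 0.56 [252. 328.] [ 496. -190.    7.]
side pad 0.45 [244. 374.] [ 633. -176.    7.]
```

View pics/crop1.png

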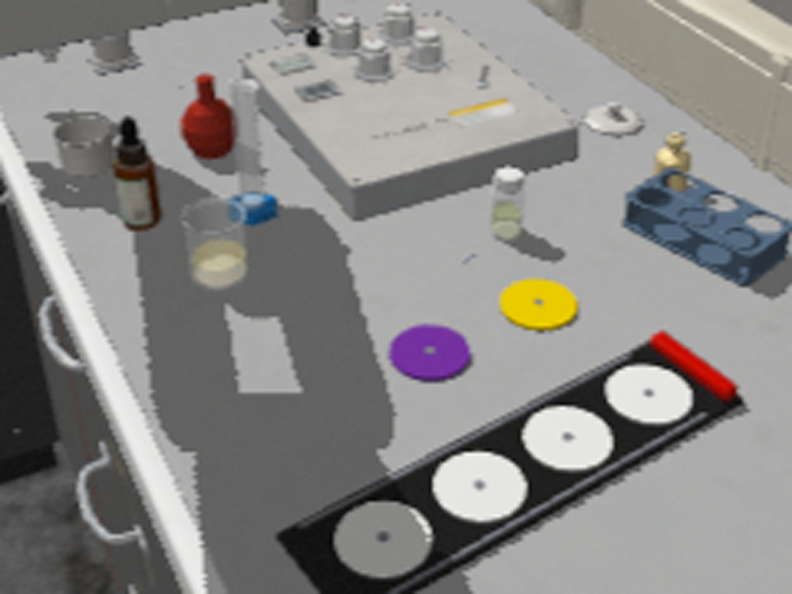

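The crop shows the mat, pads with centre dots, and all pieces clearly. The true pads are the four white ones in the row by the red bar; purple (329,236) and yellow (363,222) are decoys. The cylinder is the clear tube on the blue hexagonal foot at (276,193).

```bash
cat >> h.py <<'E'
from scipy.spatial.transform import Rotation as Ro
def goto(p,yaw=np.pi,start=None):
    s=r.sense(); R0=Ro.from_euler('xyz',s["tcp_rot"]); p0=np.array(s["eef_pos"])
    t=R0.inv().apply(np.array(p)-p0)/250
    w=(R0.inv()*Ro.from_euler('xyz',[np.pi,0,yaw])).as_rotvec()/np.pi
    print("clock",round(s["clock"],2),"pos",p0.round(1),"rot",np.round(s["tcp_rot"],3),"turn",w.round(4),"shift",t.round(4))
E
python3 - <<'E'
from h import *
c=r.get_calibration("scene")
P=np.array([onz(c,(x/3.3+200,y/3.3+130),7)[:2] for x,y in[(648,393),(568,437),(479,485),(382,537)]])
print(P.round(1)); print(np.linalg.norm(np.diff(P,axis=0),axis=1))
for z,q in((0,(360,215)),(41,(360,190)),(41,(577,128)),(41,(247,55))): print("box",onz(c,(q[0]/3.3+200,q[1]/3.3+130),z).round())
w=r.get_calibration("wrist"); print(w["K"],w["pose"].round(2)); goto([400,320,330])
E
```

```text
[[ 642.2 -170.4]
 [ 568.7 -181.1]
 [ 494.2 -191.3]
 [ 420.  -201.3]]
[74.2616445  75.25895494 74.86357971]
box [562. 128.   0.]
box [552. 107.  41.]
box [767. 110.  41.]
box [557. 376.  41.]
[[313.24168941   0.         320.06995854]
 [  0.         313.24168941 204.57937756]
 [  0.           0.           1.        ]] [[ 4.3000e-01 -8.7000e-01 -2.4000e-01  2.1131e+02]
 [ 9.0000e-01  4.2000e-01  1.1000e-01  5.9146e+02]
 [ 0.0000e+00 -2.6000e-01  9.6000e-01  3.7369e+02]
 [ 0.0000e+00  0.0000e+00  0.0000e+00  1.0000e+00]]
clock 0.95 pos [271.7 562.8 231.3] rot [-3.142  0.     2.692] turn [-0.      0.     -0.1432] shift [-0.8843 -0.6515 -0.3949]
```

Call:
carry_out --pt "0 0 -0.05 -0.2 -0.15 -0.08 -1" --pt "0 0 -0.1 -0.4 -0.3 -0.18 -1" --pt "0 0 -0.1432 -0.6 -0.45 -0.27 -1" --pt "0 0 -0.1432 -0.8 -0.6 -0.36 -1" --pt "0 0 -0.1432 -0.884 -0.6515 -0.395 -1" --pt "0 0 -0.1432 -0.884 -0.6515 -0.395 -1" --pt "0 0 -0.1432 -0.884 -0.6515 -0.395 -1" --pt "0 0 -0.1432 -0.884 -0.6515 -0.395 -1" --force 40

```text
clock: 1.95
eef_pos: [399.3, 320.8, 329.4]
tcp_rot: [-3.141, -0.001, -3.14]
contact_force: [-0.6, 0.3, -0.4]
opening: 1.001
grasp_force: 0.0
```

```bash
cat > look.py <<'E'
from h import *
import sys
def look(names,tag):
    f=r.grab_frame("wrist");c=r.get_calibration("wrist")
    cv2.imwrite(f"pics/{tag}.png",f[:,:,::-1])
    for k in names:
        z=H[k]
        for d in r.silhouettes("wrist",k)[:2]:
            ys,xs=np.where(d["region"]); mid=((xs.min()+xs.max())/2,(ys.min()+ys.max())/2)
            print(k,round(d["score"],2),[int(v) for v in(xs.min(),xs.max(),ys.min(),ys.max())],"mid@z",onz(c,mid,z)[:2].round(1))
look(sys.argv[2].split(","),sys.argv[1])
goto([484,180,260])
E
python3 look.py w1 cylinder,bottle,cup,beaker,bulb,vial
```

```text
cylinder 0.56 [193, 244, 203, 254] mid@z [478.8 179.7]
bottle 0.71 [222, 256, 148, 176] mid@z [387.6 211.9]
cup 0.63 [299, 337, 130, 168] mid@z [373.1 317.8]
beaker 0.83 [142, 194, 167, 206] mid@z [425.9 101.7]
vial 0.56 [142, 194, 167, 206] mid@z [425.8 102. ]
clock 2.3 pos [399.7 320.4 329.9] rot [-3.141 -0.    -3.141] turn [-0.0001 -0.0001  0.0002] shift [-0.3367 -0.5616  0.2794]
```

View pics/w1.png

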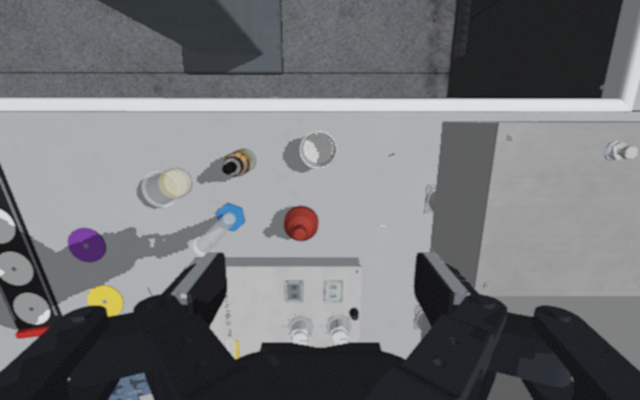

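The wrist view shows the cylinder foot at (231,217), bottle (238,162), cup (318,149), bulb (301,223) and beaker (167,187). Everything is standing upright, and clear of the others as expected.

Run:
```python
from h import *
c=r.get_calibration("wrist")
print("foot",onz(c,(231,217),6)[:2],"cup rim",onz(c,(318,149),37)[:2],"pad1dot",onz(c,(32,309),7)[:2],"teat",onz(c,(230,169),100)[:2])
for n,p in dict(cylfoot=(484,180,0),cyltop=(484,180,121),botb=(390,202,0),bott=(390,202,102)).items(): print(n,np.round(proj(c,p)))
```

```text
foot [479.93719543 181.57222065] cup rim [372.21067669 317.54308818] pad1dot [ 642.90836801 -166.94103921] teat [390.18024974 212.76053917]
cylfoot [231. 218.]
cyltop [204. 249.]
botb [241. 159.]
bott [220. 169.]
```

Call:
carry_out --pt "0 0 0 -0.11 -0.186 0.1 -1" --pt "0 0 0 -0.22 -0.37 0.25 -1" --pt "0 0 0 -0.329 -0.558 0.4 -1" --pt "0 0 0 -0.329 -0.558 0.5 -1" --pt "0 0 0 -0.329 -0.558 0.5 -1" --pt "0 0 0 -0.329 -0.558 0.5 -1"

```text
clock: 3.05
eef_pos: [482.6, 181.3, 206.1]
tcp_rot: [3.141, 0.001, -3.141]
contact_force: [1.1, 0.1, 0.8]
opening: 0.998
grasp_force: 0.0
```

```bash
python3 look.py w2 cylinder,bottle,beaker,vial; python3 -c "
from h import *
goto([482,181,66])
c=r.get_calibration('wrist')
for p in((482,181,6),(482,181,121),(390,202,0),(390,212,0),(390,202,60)):print(p,np.round(proj(c,p)))"
```

```text
bottle 0.55 [208, 270, 99, 155] mid@z [423.1 106.8]
beaker 0.64 [208, 269, 99, 156] mid@z [424.1 100.9]
vial 0.74 [212, 228, 308, 336] mid@z [646.2  64.2]
clock 3.3 pos [482.5 181.3 206. ] rot [ 3.141e+00  2.000e-03 -3.141e+00] turn [0.0002 0.0005 0.0003] shift [-0.0065 -0.005  -0.2158]
clock 3.3 pos [482.5 181.3 206. ] rot [ 3.141e+00  2.000e-03 -3.141e+00] turn [0.0002 0.0005 0.0003] shift [ 0.0028 -0.0014  0.5602]
(482, 181, 6) [320. 181.]
(482, 181, 121) [320. 210.]
(390, 202, 0) [340.  94.]
(390, 212, 0) [349.  94.]
(390, 202, 60) [344.  88.]
```

View pics/w2.png

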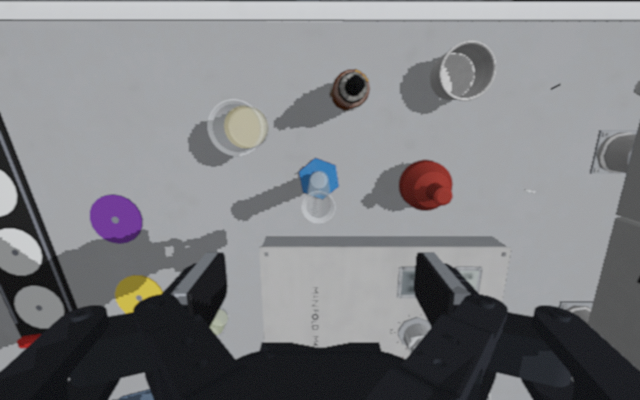

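Close view: cylinder foot (319,178), tube top (319,206), so X is about 479 and Y about 180.5. Bottle body is at (350,90), beaker at (239,127), bulb at (426,185). The fingers have free room, so I'll descend and grip.

Call:
carry_out --pt "0 0 0 0.012 -0.002 0.15 -1" --pt "0 0 0 0.014 -0.002 0.3 -1" --pt "0 0 0 0.014 -0.002 0.45 -1" --pt "0 0 0 0.014 -0.002 0.56 -1" --pt "0 0 0 0.014 -0.002 0.56 1" --pt "0 0 0 0.014 -0.002 0.56 1" --pt "0 0 0 0.014 -0.002 0.56 1" --pt "0 0 0 0.014 -0.002 0.56 1" --force 35

```text
clock: 4.3
eef_pos: [479.6, 180.3, 66.3]
tcp_rot: [3.141, 0.002, -3.141]
contact_force: [-0.6, -1.6, 6.6]
opening: 0.282
grasp_force: 33.9
```

Call:
carry_out --pt "0 0 0 0 0 0 1" --pt "0 0 0 0 0 0 1" --pt "0 0 0 0 0 -0.1 1" --pt "0 0 0 0 0 -0.25 1" --pt "0 0 0 0 0 -0.4 1" --pt "0 0 0 0 0 -0.4 1"

```text
clock: 5.05
eef_pos: [480.7, 180.8, 168.2]
tcp_rot: [3.139, 0.006, 3.142]
contact_force: [0.1, -0.3, -0.4]
opening: 0.277
grasp_force: 34.5
```

```bash
python3 -c "
from h import *
goto([642.4,-170,180],np.pi+0.14)"
```

```text
clock 5.05 pos [480.7 180.8 168.2] rot [3.139 0.006 3.142] turn [ 0.0006  0.0019 -0.0446] shift [-0.6472 -1.403  -0.0464]
```

Call:
carry_out --pt "0 0 -0.01 -0.05 -0.11 -0.02 1" --pt "0 0 -0.02 -0.13 -0.28 -0.04 1" --pt "0 0 -0.03 -0.21 -0.46 -0.046 1" --pt "0 0 -0.04 -0.29 -0.64 -0.046 1" --pt "0 0 -0.0446 -0.37 -0.82 -0.046 1" --pt "0 0 -0.0446 -0.43 -0.95 -0.046 1" --pt "0 0 -0.0446 -0.45 -0.98 -0.046 1" --pt "0 0 -0.0446 -0.45 -0.98 -0.046 1"

```text
clock: 6.05
eef_pos: [590.7, -64.8, 175.7]
tcp_rot: [3.141, -0.001, -3.002]
contact_force: [-0.4, -0.4, -0.1]
opening: 0.278
grasp_force: 34.7
```

Run:
```python
from h import *
goto([642.4,-170,180],np.pi+0.14)
f=r.grab_frame("wrist");c=r.get_calibration("wrist");cv2.imwrite("pics/w3.png",f[:,:,::-1])
for p in((642.4,-170.6,7),(568.5,-181,7),(494,-191,7),(420,-201,7)):print(p,np.round(proj(c,p)))
for d in r.silhouettes("wrist","pad_1"): print(d["score"],d["position"],onz(c,d["position"][::-1],7).round(1))
```

```text
clock 6.05 pos [590.7 -64.8 175.7] rot [ 3.141e+00 -1.000e-03 -3.002e+00] turn [ 0.0002 -0.0004 -0.0002] shift [-0.1464 -0.4452 -0.0177]
(642.4, -170.6, 7) [212. 222.]
(568.5, -181, 7) [205. 150.]
(494, -191, 7) [198.  67.]
(420, -201, 7) [190. -27.]
0.94 [121.8, 336.6] [524.1 -57.4   7. ]
0.9 [2.5, 195.4] [ 441.5 -195.3    7. ]
0.73 [219.0, 212.7] [ 638.9 -170.3    7. ]
0.65 [149.0, 211.4] [ 566.8 -175.2    7. ]
0.56 [225.2, 353.9] [625.2 -23.3   7. ]
```

View pics/w3.png

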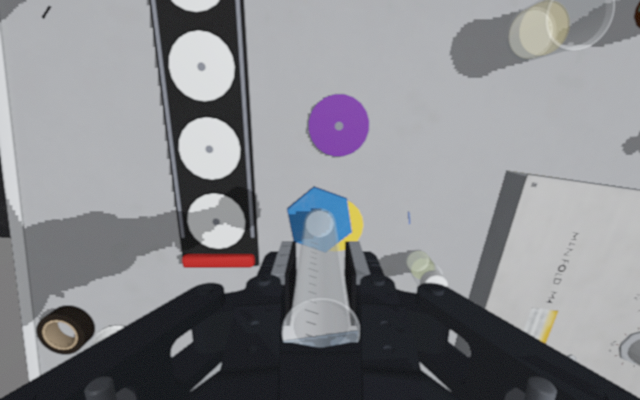

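Pads from this view: dots at (216,221), (209,149) and (201,66), about 4 px right of my prediction, so Y shifts by about +3.5 mm. The cylinder hangs upright, with its foot at (319,217).

Run:
```python
from h import *
c=r.get_calibration("wrist");p=r.sense()["eef_pos"]
print(proj(c,[p[0],p[1],p[2]-60]))
for q in((216,221.5),(209,149.5),(201,66.5)): print(onz(c,q,7)[:2])
goto([641.5,-167.5,110],np.pi+.14)
```

```text
(np.float64(320.00898220329094), np.float64(221.46969205440163))
[ 641.35114827 -166.41039001]
[ 567.70262419 -177.24166562]
[ 492.98506403 -188.16562196]
clock 6.15 pos [590.5 -63.9 176. ] rot [ 3.141e+00 -1.000e-03 -3.001e+00] turn [ 0.0002 -0.0004  0.0002] shift [-0.1443 -0.439   0.2637]
```

Call:
carry_out --pt "0 0 0 -0.05 -0.15 0 1" --pt "0 0 0 -0.1 -0.3 0 1" --pt "0 0 0 -0.144 -0.437 0.05 1" --pt "0 0 0 -0.144 -0.437 0.2 1" --pt "0 0 0 -0.144 -0.437 0.32 1" --pt "0 0 0 -0.144 -0.437 0.38 1" --pt "0 0 0 -0.144 -0.437 0.405 1" --pt "0 0 0 -0.144 -0.437 0.405 1"

```text
clock: 7.15
eef_pos: [642.5, -167.7, 75.8]
tcp_rot: [-3.141, 0.001, -3.001]
contact_force: [0.4, -0.3, -0.7]
opening: 0.279
grasp_force: 34.8
```

Run:
```python
from h import *
goto([641.5,-167.5,73.3],np.pi+.14); print(r.sense()["contact_force"])
f=r.grab_frame("wrist"); cv2.imwrite("pics/w4.png",f[:,:,::-1])
```

```text
clock 7.15 pos [ 642.5 -167.7   75.8] rot [-3.141e+00  1.000e-03 -3.001e+00] turn [-0.0001  0.0002  0.0003] shift [0.004  0.0014 0.0102]
[ 0.42195963 -0.34246222 -0.74013357]
```

View pics/w4.png

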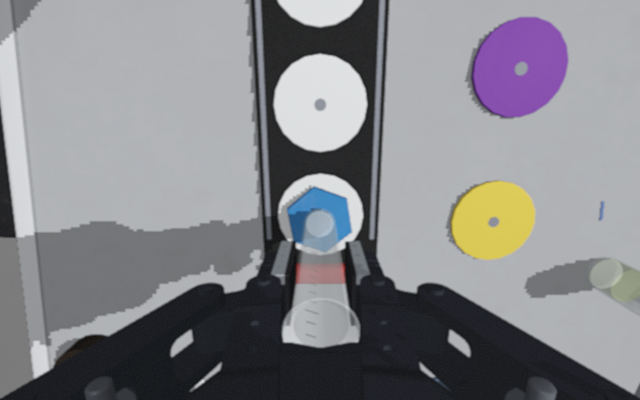

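The foot (320,219) is centred on the pad, so I'll lower and release.

Call:
carry_out --pt "0 0 0 0.003 0.001 0.006 1" --pt "0 0 0 0.003 0.001 0.01 1" --pt "0 0 0 0.003 0.001 0.01 -0.2" --pt "0 0 0 0.003 0.001 0.01 -0.2" --pt "0 0 0 0.003 0.001 0.01 -0.2" --pt "0 0 0 0.003 0.001 -0.1 -0.2" --pt "0 0 0 0.003 0.001 -0.3 -0.2" --pt "0 0 0 0.003 0.001 -0.45 -0.2"

```text
clock: 8.2
eef_pos: [641.7, -168.0, 189.7]
tcp_rot: [-3.141, 0.001, -3.001]
contact_force: [0.5, 0.0, 0.0]
opening: 0.601
grasp_force: 0.0
```

```bash
python3 -c "
from h import *
goto([391,207,190])"
```

```text
clock 8.2 pos [ 641.7 -168.   189.7] rot [-3.141e+00  1.000e-03 -3.001e+00] turn [-0.0001  0.0003  0.0446] shift [ 0.7833  1.6256 -0.0027]
```

Call:
carry_out --pt "0 0 0.01 0.05 0.1 -0.02 -0.2" --pt "0 0 0.02 0.14 0.29 -0.02 -0.2" --pt "0 0 0.03 0.23 0.48 -0.02 -1" --pt "0 0 0.04 0.32 0.67 -0.02 -1" --pt "0 0 0.0446 0.41 0.86 -0.02 -1" --pt "0 0 0.0446 0.46 0.96 -0.02 -1" --pt "0 0 0.0446 0.46 0.96 -0.02 -1"

```text
clock: 9.07
eef_pos: [493.0, 54.9, 193.0]
tcp_rot: [3.141, -0.0, -3.139]
contact_force: [0.4, -0.6, 0.0]
opening: 0.993
grasp_force: 0.0
```

```bash
python3 -c "
from h import *
goto([391,207,190])"
```

```text
clock 9.07 pos [493.   54.9 193. ] rot [ 3.141 -0.    -3.139] turn [ 0.     -0.      0.0008] shift [0.4065 0.6095 0.012 ]
```

Call:
carry_out --pt "0 0 0 0.12 0.18 0.01 -1" --pt "0 0 0 0.25 0.37 0.01 -1" --pt "0 0 0 0.37 0.55 0.01 -1" --pt "0 0 0 0.4065 0.61 0.01 -1" --pt "0 0 0 0.4065 0.61 0.01 -1" --pt "0 0 0 0.4065 0.61 0.01 -1"

```text
clock: 9.82
eef_pos: [393.2, 205.5, 190.4]
tcp_rot: [-3.141, 0.0, 3.141]
contact_force: [0.3, 0.1, 0.5]
opening: 0.997
grasp_force: 0.0
```

```bash
python3 look.py w5 bottle,cup; python3 -c "
from h import *
goto([391,207,37])
c=r.get_calibration('wrist')
for p in((391,207,0),(391,207,60),(391,207,102),(372,319,37)):print(p,np.round(proj(c,p)))"
```

```text
bottle 0.55 [305, 340, 166, 211] mid@z [387.7 207.6]
cup 0.57 [405, 465, 142, 195] mid@z [374.3 321.3]
clock 9.97 pos [393.  205.4 190.2] rot [-3.141  0.     3.14 ] turn [-0.0001  0.     -0.0004] shift [-0.3642 -0.101  -0.279 ]
clock 9.97 pos [393.  205.4 190.2] rot [-3.141  0.     3.14 ] turn [-0.0001  0.     -0.0004] shift [0.0079 0.0067 0.613 ]
(391, 207, 0) [322. 182.]
(391, 207, 60) [322. 195.]
(391, 207, 102) [322. 207.]
(372, 319, 37) [440. 169.]
```

View pics/w5.png

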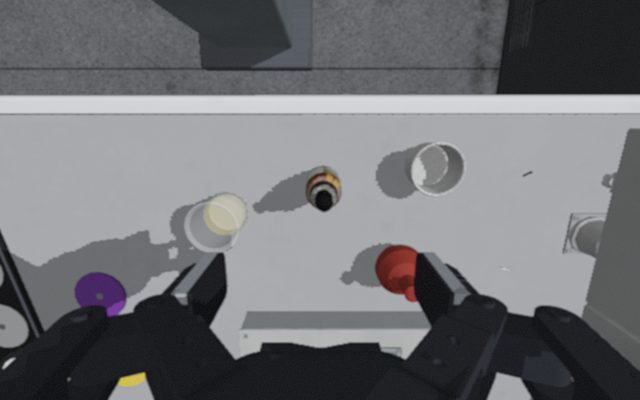

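Bottle teat at (323,200), body about (323,186), so X is about 387 and Y about 207.5. Cup rim is at (437,168).

Call:
carry_out --pt "0 0 0 0.024 0.008 0.12 -1" --pt "0 0 0 0.024 0.008 0.28 -1" --pt "0 0 0 0.024 0.008 0.44 -1" --pt "0 0 0 0.024 0.008 0.57 -1" --pt "0 0 0 0.024 0.008 0.612 -1" --pt "0 0 0 0.024 0.008 0.612 1" --pt "0 0 0 0.024 0.008 0.612 1" --pt "0 0 0 0.024 0.008 0.612 1"

```text
clock: 10.98
eef_pos: [387.1, 208.5, 38.3]
tcp_rot: [3.141, 0.002, -3.142]
contact_force: [0.4, -2.1, 5.6]
opening: 0.374
grasp_force: 6.6
```

Call:
carry_out --pt "0 0 0 0 0 0 1" --pt "0 0 0 0 0 0 1" --pt "0 0 0 0 0 0 1"

```text
clock: 11.35
eef_pos: [387.1, 208.5, 38.5]
tcp_rot: [3.141, 0.002, -3.141]
contact_force: [-0.2, -2.6, 8.0]
opening: 0.36
grasp_force: 33.9
```

Call:
carry_out --pt "0 0 0 0 0 -0.1 1" --pt "0 0 0 0 0 -0.25 1" --pt "0 0 0 0 0 -0.41 1" --pt "0 0 0 0 0 -0.41 1"

```text
clock: 11.85
eef_pos: [388.3, 209.3, 142.9]
tcp_rot: [3.138, 0.006, -3.141]
contact_force: [0.8, 0.0, -1.0]
opening: 0.363
grasp_force: 35.2
```

```bash
python3 -c "
from h import *
goto([567.7,-178,140],np.pi+.14)"
```

```text
clock 11.85 pos [388.3 209.3 142.9] rot [ 3.138  0.006 -3.141] turn [ 0.0009  0.002  -0.0445] shift [-0.7173 -1.5492  0.0111]
```

Call:
carry_out --pt "0 0 -0.01 -0.05 -0.11 0 1" --pt "0 0 -0.02 -0.13 -0.28 0 1" --pt "0 0 -0.03 -0.21 -0.46 0 1" --pt "0 0 -0.04 -0.3 -0.64 0 1" --pt "0 0 -0.0446 -0.38 -0.82 0 1" --pt "0 0 -0.0446 -0.44 -0.95 0 1" --pt "0 0 -0.0446 -0.44 -0.95 0 1"

```text
clock: 12.72
eef_pos: [496.7, -31.2, 139.0]
tcp_rot: [-3.141, -0.0, -3.004]
contact_force: [-0.9, 0.9, -0.6]
opening: 0.361
grasp_force: 35.2
```

```bash
python3 -c "
from h import *
goto([567.7,-178,46],np.pi+.14)"
```

```text
clock 12.72 pos [496.7 -31.2 139. ] rot [-3.141 -0.    -3.004] turn [-0.0001 -0.0001 -0.0009] shift [-0.2009 -0.6205  0.3722]
```

Call:
carry_out --pt "0 0 0 -0.06 -0.18 0 1" --pt "0 0 0 -0.12 -0.38 0 1" --pt "0 0 0 -0.18 -0.56 0 1" --pt "0 0 0 -0.201 -0.62 0.05 1" --pt "0 0 0 -0.201 -0.62 0.2 1" --pt "0 0 0 -0.201 -0.62 0.3 1" --pt "0 0 0 -0.201 -0.62 0.36 1" --pt "0 0 0 -0.201 -0.62 0.36 1"

```text
clock: 13.72
eef_pos: [566.6, -174.6, 48.6]
tcp_rot: [3.14, -0.002, -3.001]
contact_force: [0.4, 0.0, -0.7]
opening: 0.362
grasp_force: 35.3
```

Run:
```python
from h import *
goto([567.7,-178,45.4],np.pi+.14)
f=r.grab_frame("wrist"); cv2.imwrite("pics/w6.png",f[:,:,::-1])
```

```text
clock 13.72 pos [ 566.6 -174.6   48.6] rot [ 3.140e+00 -2.000e-03 -3.001e+00] turn [ 0.0004 -0.0008  0.0003] shift [-0.0023 -0.0139  0.0126]
```

View pics/w6.png

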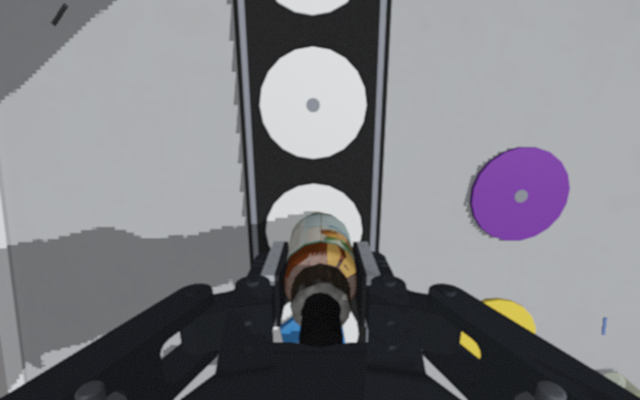

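Bottle (320) is about 6 px right of the row centre (313), which matches the 3.5 mm residual. I'll correct, lower and release.

Call:
carry_out --pt "0 0 0 -0.002 -0.014 0 1" --pt "0 0 0 -0.002 -0.014 0.006 1" --pt "0 0 0 -0.002 -0.014 0.012 1" --pt "0 0 0 -0.002 -0.014 0.012 -0.4" --pt "0 0 0 -0.002 -0.014 0.012 -0.4" --pt "0 0 0 -0.002 -0.014 0.012 -0.4" --pt "0 0 0 -0.002 -0.014 -0.1 -0.4" --pt "0 0 0 -0.002 -0.014 -0.3 -0.4"

```text
clock: 14.78
eef_pos: [567.3, -178.7, 123.9]
tcp_rot: [3.14, -0.004, -3.001]
contact_force: [0.6, -0.4, 0.2]
opening: 0.698
grasp_force: 0.0
```

Call:
carry_out --pt "0 0 0 0.0 0.0 -0.1 -0.2" --pt "0 0 0 0.0 0.0 -0.25 -0.2" --pt "0 0 0 0.0 0.0 -0.25 0"

```text
clock: 15.15
eef_pos: [570.6, -179.7, 190.4]
tcp_rot: [-3.139, 0.005, -3.001]
contact_force: [0.4, 0.7, -0.5]
opening: 0.499
grasp_force: 0.0
```

```bash
python3 -c "
from h import *
goto([652,54,170])"
```

```text
clock 15.15 pos [ 570.6 -179.7  190.4] rot [-3.139  0.005 -3.001] turn [-0.0007  0.0017  0.0446] shift [-0.4528  0.8805  0.0818]
```

Call:
carry_out --pt "0 0 0.01 -0.07 0.14 -0.02 0" --pt "0 0 0.02 -0.17 0.33 -0.02 0" --pt "0 0 0.03 -0.27 0.52 0 0" --pt "0 0 0.04 -0.37 0.71 0.04 0" --pt "0 0 0.0446 -0.453 0.88 0.08 0" --pt "0 0 0.0446 -0.453 0.88 0.08 0" --pt "0 0 0.0446 -0.453 0.88 0.08 0"

```text
clock: 16.02
eef_pos: [649.4, 54.3, 166.3]
tcp_rot: [-3.141, -0.002, -3.141]
contact_force: [0.6, -0.6, 0.4]
opening: 0.501
grasp_force: 0.0
```

```bash
python3 look.py w7 vial,cylinder,bottle; python3 -c "
from h import *
goto([652,54,20])
c=r.get_calibration('wrist')
for p in((655,53,0),(655,53,60)):print(p,np.round(proj(c,p)))"
```

```text
vial 0.96 [303, 334, 185, 224] mid@z [658.5  52.2]
cylinder 0.96 [0, 118, 159, 223] mid@z [ 638.8 -158.6]
bottle 0.69 [0, 84, 80, 127] mid@z [ 570.6 -164.7]
clock 16.23 pos [650.   53.3 167.5] rot [-3.141  0.     3.14 ] turn [-0.      0.     -0.0004] shift [ 0.6645  0.506  -0.3703]
clock 16.23 pos [650.   53.3 167.5] rot [-3.141  0.     3.14 ] turn [-0.      0.     -0.0004] shift [-0.008   0.0029  0.5898]
(655, 53, 0) [320. 193.]
(655, 53, 60) [320. 209.]
```

View pics/w7.png

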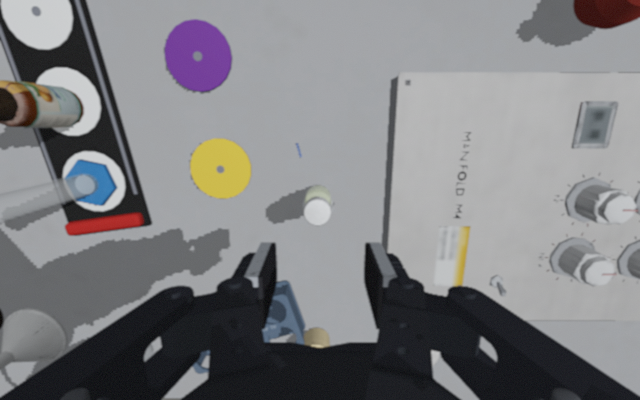

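Vial cap at (317,211), so the vial is at about X 656, Y 51. Cylinder and bottle stand on pads 1 and 2. The valve box edge is clear at half opening.

Call:
carry_out --pt "0 0 0 -0.024 -0.008 0.12 0" --pt "0 0 0 -0.024 -0.008 0.28 0" --pt "0 0 0 -0.024 -0.008 0.44 0" --pt "0 0 0 -0.024 -0.008 0.57 0" --pt "0 0 0 -0.024 -0.008 0.62 0" --pt "0 0 0 -0.024 -0.008 0.62 0" --pt "0 0 0 -0.024 -0.008 0.62 1" --pt "0 0 0 -0.024 -0.008 0.62 1" --force 30

```text
clock: 17.23
eef_pos: [657.3, 52.5, 13.9]
tcp_rot: [3.142, 0.003, -3.142]
contact_force: [0.3, -0.2, 3.1]
opening: 0.31
grasp_force: 30.1
```

Call:
carry_out --pt "0 0 0 0 0 0 1" --pt "0 0 0 0 0 0 1" --pt "0 0 0 0 0 0 1"

```text
clock: 17.6
eef_pos: [657.3, 52.5, 13.8]
tcp_rot: [-3.142, 0.003, -3.141]
contact_force: [-1.1, -0.4, 6.3]
opening: 0.306
grasp_force: 30.5
```

Call:
carry_out --pt "0 0 0 0 0 -0.1 1" --pt "0 0 0 0 0 -0.3 1" --pt "0 0 0 0 0 -0.5 1" --pt "0 0 0 0 0 -0.66 1" --pt "0 0 0 0 0 -0.66 1"

```text
clock: 18.23
eef_pos: [658.4, 52.7, 181.7]
tcp_rot: [3.141, 0.007, -3.141]
contact_force: [0.6, -0.0, -1.0]
opening: 0.31
grasp_force: 29.8
```

```bash
python3 -c "
from h import *
goto([493.2,-188.3,180],np.pi+.14)"
```

```text
clock 18.23 pos [658.4  52.7 181.7] rot [ 3.141  0.007 -3.141] turn [ 0.      0.0023 -0.0445] shift [ 0.6611 -0.964   0.0014]
```

Call:
carry_out --pt "0 0 -0.01 0.07 -0.1 0 1" --pt "0 0 -0.02 0.18 -0.26 0 1" --pt "0 0 -0.03 0.29 -0.43 0 1" --pt "0 0 -0.04 0.41 -0.6 0 1" --pt "0 0 -0.0445 0.52 -0.76 0 1" --pt "0 0 -0.0445 0.63 -0.92 0 1" --pt "0 0 -0.0445 0.661 -0.964 0 1" --pt "0 0 -0.0445 0.661 -0.964 0 1"

```text
clock: 19.23
eef_pos: [490.4, -188.7, 176.8]
tcp_rot: [3.141, -0.001, -3.003]
contact_force: [0.4, 0.3, -0.2]
opening: 0.306
grasp_force: 29.8
```

```bash
python3 -c "
from h import *
goto([493.2,-188.3,21],np.pi+.14)
f=r.grab_frame('wrist'); c=r.get_calibration('wrist'); cv2.imwrite('pics/w8.png',f[:,:,::-1])
print(proj(c,(493.2,-188.3,7)),proj(c,(419,-198.5,7)))"
```

```text
clock 19.23 pos [ 490.4 -188.7  176.8] rot [ 3.141e+00 -1.000e-03 -3.003e+00] turn [ 0.0002 -0.0002 -0.0006] shift [-1.150e-02 -3.000e-04  6.232e-01]
(np.float64(319.4694808370707), np.float64(189.3836182099468)) (np.float64(319.6243674225298), np.float64(112.89105370414909))
```

View pics/w8.png

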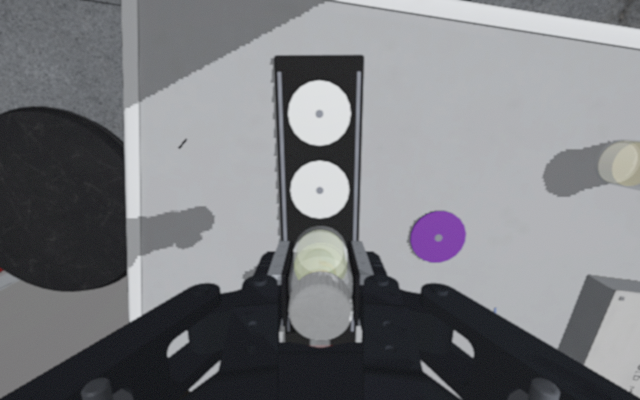

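The pad dots are at (319,189) and (319,113), exactly where predicted. I'll lower the vial onto pad 3.

Call:
carry_out --pt "0 0 0 -0.0115 0 0.12 1" --pt "0 0 0 -0.0115 0 0.28 1" --pt "0 0 0 -0.0115 0 0.44 1" --pt "0 0 0 -0.0115 0 0.56 1" --pt "0 0 0 -0.0115 0 0.61 1" --pt "0 0 0 -0.0115 0 0.61 1" --pt "0 0 0 -0.0115 0 0.61 1"

```text
clock: 20.15
eef_pos: [494.8, -188.2, 25.8]
tcp_rot: [-3.141, 0.001, -3.001]
contact_force: [-0.6, -0.1, -0.6]
opening: 0.307
grasp_force: 29.8
```

```bash
python3 -c "
from h import *
goto([493.2,-188.3,20.8],np.pi+.14);print(r.sense()['contact_force'])"
```

```text
clock 20.15 pos [ 494.8 -188.2   25.8] rot [-3.141e+00  1.000e-03 -3.001e+00] turn [-0.0002  0.0005  0.0001] shift [0.0063 0.0003 0.0199]
[-0.55920593 -0.05512492 -0.632656  ]
```

Call:
carry_out --pt "0 0 0 0.005 0 0.012 1" --pt "0 0 0 0.005 0 0.018 1" --pt "0 0 0 0.005 0 0.018 1" --pt "0 0 0 0.005 0 0.018 -0.2" --pt "0 0 0 0.005 0 0.018 -0.2" --pt "0 0 0 0.005 0 0.018 -0.2" --pt "0 0 0 0.005 0 -0.1 -0.2" --pt "0 0 0 0.005 0 -0.3 -0.2"

```text
clock: 21.15
eef_pos: [491.2, -187.8, 99.2]
tcp_rot: [3.14, -0.003, -3.002]
contact_force: [2.0, 0.5, -0.3]
opening: 0.603
grasp_force: 0.0
```

Call:
carry_out --pt "0 0 0 0.0 0.0 -0.15 -0.5" --pt "0 0 0 0.0 0.0 -0.3 -1" --pt "0 0 0 0.0 0.0 -0.3 -1"

```text
clock: 21.52
eef_pos: [494.3, -189.0, 177.7]
tcp_rot: [-3.139, 0.005, -3.002]
contact_force: [-0.1, -0.1, -0.1]
opening: 0.998
grasp_force: 0.0
```

```bash
python3 -c "
from h import *
goto([371,317,170])"
```

```text
clock 21.52 pos [ 494.3 -189.   177.7] rot [-3.139  0.005 -3.002] turn [-0.0008  0.0016  0.0445] shift [0.2063 2.0729 0.0241]
```

Call:
carry_out --pt "0 0 0.01 0.015 0.15 0 -1" --pt "0 0 0.02 0.035 0.36 0 -1" --pt "0 0 0.03 0.055 0.57 0 -1" --pt "0 0 0.04 0.08 0.78 0 -1" --pt "0 0 0.0445 0.1 0.97 0 -1" --pt "0 0 0.0445 0.1 1 0 -1"

```text
clock: 22.28
eef_pos: [431.4, 57.7, 173.9]
tcp_rot: [3.142, -0.002, -3.139]
contact_force: [-0.2, 0.0, 0.1]
opening: 0.998
grasp_force: 0.0
```

```bash
python3 -c "
from h import *
goto([371,317,170])"
```

```text
clock 22.27 pos [431.4  57.7 173.9] rot [ 3.142e+00 -2.000e-03 -3.139e+00] turn [ 0.     -0.0006  0.001 ] shift [0.2384 1.0378 0.0159]
```

Call:
carry_out --pt "0 0 0 0.05 0.24 0 -1" --pt "0 0 0 0.1 0.48 0 -1" --pt "0 0 0 0.16 0.72 0 -1" --pt "0 0 0 0.21 0.92 0 -1" --pt "0 0 0 0.238 1 0 -1" --pt "0 0 0 0.238 1 0 -1" --pt "0 0 0 0.238 1 0 -1"

```text
clock: 23.15
eef_pos: [373.5, 304.6, 174.2]
tcp_rot: [-3.14, -0.001, 3.141]
contact_force: [0.9, -0.3, -0.0]
opening: 0.998
grasp_force: 0.0
```

```bash
python3 look.py w9 cup,bulb; python3 -c "
from h import *
goto([371,318,6])
c=r.get_calibration('wrist')
for p in((371,318,0),(371,318,37)):print(p,np.round(proj(c,p)))"
```

```text
cup 0.86 [307, 363, 163, 221] mid@z [375.2 319. ]
bulb 0.69 [283, 333, 267, 331] mid@z [480.9 292.2]
clock 23.3 pos [373.8 304.7 174.6] rot [-3.141 -0.     3.14 ] turn [-0.0001 -0.0001 -0.0004] shift [-0.4415 -0.4983 -0.3415]
clock 23.3 pos [373.8 304.7 174.6] rot [-3.141 -0.     3.14 ] turn [-0.0001 -0.0001 -0.0004] shift [0.011  0.0535 0.6744]
(371, 318, 0) [333. 184.]
(371, 318, 37) [335. 192.]
```

View pics/w9.png

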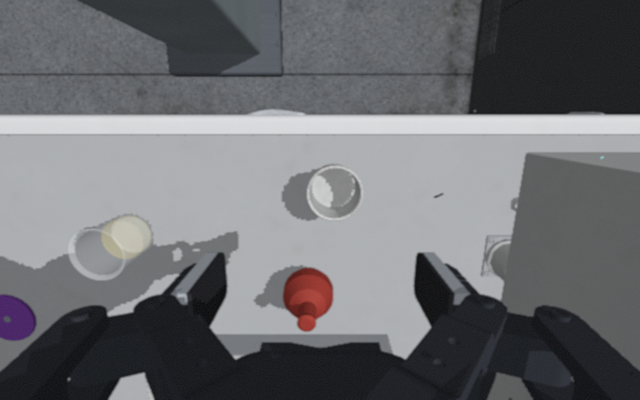

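Cup rim is centred at (335,193), so the cup is at (371.5, 318). The bulb at (308,293) is clear. I'll grip across the cup.

Call:
carry_out --pt "0 0 0 0.0095 0.0535 0.1 -1" --pt "0 0 0 0.0095 0.0535 0.25 -1" --pt "0 0 0 0.0095 0.0535 0.42 -1" --pt "0 0 0 0.0095 0.0535 0.57 -1" --pt "0 0 0 0.0095 0.0535 0.66 -1" --pt "0 0 0 0.0095 0.0535 0.682 -1" --pt "0 0 0 0.0095 0.0535 0.682 -1" --pt "0 0 0 0.0095 0.0535 0.682 1" --force 40

```text
clock: 24.3
eef_pos: [371.7, 319.5, 5.3]
tcp_rot: [3.14, 0.001, 3.141]
contact_force: [-0.0, -0.8, 0.5]
opening: 0.815
grasp_force: 0.0
```

Call:
carry_out --pt "0 0 0 0 0 0 1" --pt "0 0 0 0 0 0 1" --pt "0 0 0 0 0 0 1" --pt "0 0 0 0 0 0 1"

```text
clock: 24.8
eef_pos: [371.5, 319.5, 5.5]
tcp_rot: [3.141, 0.001, -3.141]
contact_force: [-2.8, -2.3, 11.0]
opening: 0.581
grasp_force: 39.4
```

Call:
carry_out --pt "0 0 0 0 0 -0.1 1" --pt "0 0 0 0 0 -0.3 1" --pt "0 0 0 0 0 -0.5 1" --pt "0 0 0 0 0 -0.6 1" --pt "0 0 0 0 0 -0.6 1"

```text
clock: 25.42
eef_pos: [372.0, 320.1, 156.5]
tcp_rot: [3.138, 0.004, -3.141]
contact_force: [-0.7, 0.6, -1.5]
opening: 0.577
grasp_force: 41.8
```

```bash
python3 -c "
from h import *
goto([419,-198.5,150],np.pi+.14)"
```

```text
clock 25.43 pos [372.  320.1 156.5] rot [ 3.138  0.004 -3.141] turn [ 0.0009  0.0012 -0.0445] shift [-0.1872 -2.0745  0.0204]
```

Call:
carry_out --pt "0 0 -0.01 -0.015 -0.15 0 1" --pt "0 0 -0.02 -0.035 -0.36 0 1" --pt "0 0 -0.03 -0.055 -0.57 0 1" --pt "0 0 -0.04 -0.07 -0.78 0 1" --pt "0 0 -0.0445 -0.09 -0.98 0 1" --pt "0 0 -0.0445 -0.09 -1 0 1"

```text
clock: 26.18
eef_pos: [392.6, 66.6, 153.2]
tcp_rot: [-3.141, -0.002, -3.005]
contact_force: [0.4, 2.0, -0.8]
opening: 0.578
grasp_force: 42.0
```

```bash
python3 -c "
from h import *
goto([419,-198.5,150],np.pi+.14)"
```

```text
clock 26.18 pos [392.6  66.6 153.2] rot [-3.141e+00 -2.000e-03 -3.005e+00] turn [-0.0001 -0.0006 -0.0012] shift [ 0.0394 -1.0649  0.0135]
```

Call:
carry_out --pt "0 0 -0.0012 0.005 -0.15 0 1" --pt "0 0 -0.0012 0.015 -0.36 0 1" --pt "0 0 -0.0012 0.02 -0.57 0 1" --pt "0 0 -0.0012 0.03 -0.78 0 1" --pt "0 0 -0.0012 0.035 -0.95 0 1" --pt "0 0 -0.0012 0.037 -1 0 1" --pt "0 0 -0.0012 0.037 -1 0 1" --pt "0 0 -0.0012 0.037 -1 0 1"

```text
clock: 27.18
eef_pos: [418.8, -178.3, 153.9]
tcp_rot: [3.141, -0.001, -2.997]
contact_force: [-0.7, -0.3, -1.2]
opening: 0.58
grasp_force: 42.1
```

```bash
python3 -c "
from h import *
goto([419,-198.5,12.5],np.pi+.14)
f=r.grab_frame('wrist'); c=r.get_calibration('wrist'); cv2.imwrite('pics/w10.png',f[:,:,::-1])
print(proj(c,(419,-198.5,7)))"
```

```text
clock 27.18 pos [ 418.8 -178.3  153.9] rot [ 3.141e+00 -1.000e-03 -2.997e+00] turn [ 0.0003 -0.0003  0.0015] shift [ 0.0105 -0.0807  0.5654]
(np.float64(298.72932836652126), np.float64(189.61137577170783))
```

View pics/w10.png

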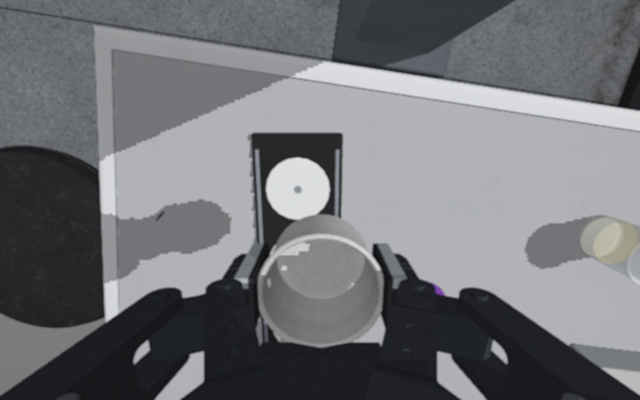

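Pad 4 dot at (298,189) matches the prediction, and the cup sits level in the grip.

Call:
carry_out --pt "0 0 0 0.01 -0.08 0.05 1" --pt "0 0 0 0.01 -0.08 0.2 1" --pt "0 0 0 0.01 -0.08 0.36 1" --pt "0 0 0 0.01 -0.08 0.48 1" --pt "0 0 0 0.01 -0.08 0.54 1" --pt "0 0 0 0.01 -0.08 0.55 1" --pt "0 0 0 0.01 -0.08 0.55 1"

```text
clock: 28.1
eef_pos: [420.2, -199.9, 17.5]
tcp_rot: [-3.141, 0.001, -2.997]
contact_force: [-0.1, -0.9, -0.6]
opening: 0.576
grasp_force: 42.1
```

```bash
python3 -c "
from h import *
goto([419,-198.5,12.5],np.pi+.14);print(r.sense()['contact_force'])"
```

```text
clock 28.1 pos [ 420.2 -199.9   17.5] rot [-3.141e+00  1.000e-03 -2.997e+00] turn [-0.0002  0.0003  0.0013] shift [0.0041 0.0062 0.02  ]
[-0.06977536 -0.89401067 -0.5773503 ]
```

Call:
carry_out --pt "0 0 0 0.004 0.005 0.01 1" --pt "0 0 0 0.004 0.005 0.018 1" --pt "0 0 0 0.004 0.005 0.018 1" --pt "0 0 0 0.004 0.005 0.018 -1" --pt "0 0 0 0.004 0.005 0.018 -1" --pt "0 0 0 0.004 0.005 0.018 -1" --pt "0 0 0 0.004 0.005 0.018 -1" --pt "0 0 0 0.004 0.005 -0.1 -1"

```text
clock: 29.1
eef_pos: [417.0, -198.1, 40.7]
tcp_rot: [3.139, -0.003, -2.998]
contact_force: [0.6, -0.2, 0.3]
opening: 1.001
grasp_force: 0.0
```

Call:
carry_out --pt "0 0 0 0 0 -0.15 -1" --pt "0 0 0 0 0 -0.35 -1" --pt "0 0 0 0 0.2 -0.6 -1" --pt "0 0 0 0.1 0.4 -0.8 -1" --pt "0 0 0 0.1 0.6 -0.9 -1" --pt "0 0 0 0.1 0.8 -1 -1" --pt "0 0 0 0.1 0.8 -1 -1" --pt "0 0 0 0.1 0.8 -1 -1"

```text
clock: 30.1
eef_pos: [365.2, -4.1, 291.9]
tcp_rot: [-3.141, 0.001, -2.996]
contact_force: [0.6, -1.3, 0.1]
opening: 1.003
grasp_force: 0.0
```

Run:
```python
from h import *
f=r.grab_frame("scene")
a=cv2.resize(f[130:310,200:440,::-1],None,fx=3.3,fy=3.3,interpolation=cv2.INTER_CUBIC); cv2.imwrite("pics/s2.png",a)
f=r.grab_frame("wrist"); cv2.imwrite("pics/w11.png",f[:,:,::-1]); c=r.get_calibration("wrist"); s=r.sense();print(s["clock"],s["eef_pos"])
for p in((641.4,-167),(567.7,-177.5),(493.2,-188.2),(419,-198.5)):print(np.round(proj(c,(*p,7))))
```

```text
30.2 [364.85590178  -5.17594364 290.88581955]
[194. 328.]
[188. 286.]
[183. 239.]
[177. 189.]
```

View pics/s2.png

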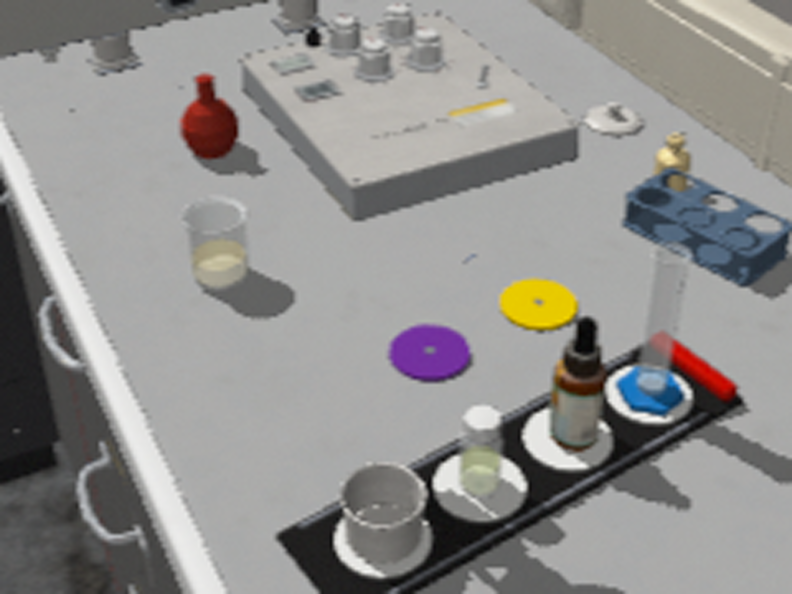

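View pics/w11.png

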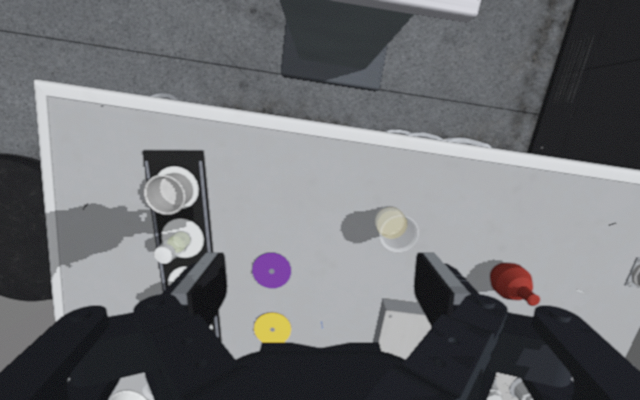

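Everything is upright and in order, and the bystanders are untouched. The bottle base looks a little towards the bar (577 against the pad dot at 568), so I'll measure the offsets.

Run:
```python
from h import *
from scipy.optimize import least_squares
PR=dict(cylinder=[(0,24),(6,24),(6,13),(121,13)],bottle=[(0,16.5),(60,16.5),(102,5)],vial=[(0,13.5),(45,13.5),(60,12)],cup=[(0,23),(37,26)])
PD=dict(cylinder=(641.4,-167),bottle=(567.7,-177.5),vial=(493.2,-188.2),cup=(419,-198.5))
a=np.linspace(0,2*np.pi,60)
for n in("scene","side"):
    r.grab_frame(n);c=r.get_calibration(n)
    for k in PR:
        for d in r.silhouettes(n,k)[:2]:
            ys,xs=np.where(d["region"]);b=np.array([xs.min(),xs.max()+1,ys.min(),ys.max()+1])
            def box(p):
                q=np.array([proj(c,(p[0]+R*np.cos(t),p[1]+R*np.sin(t),7+z)) for z,R in PR[k] for t in a])
                return np.array([q[:,0].min(),q[:,0].max(),q[:,1].min(),q[:,1].max()])
            s=least_squares(lambda p:box(p)-b,PD[k])
            print(n,k,round(d["score"],2),b,box(PD[k]).round(),"off",(s.x-PD[k]).round(1),"res",s.fun.round(1))
```

```text
scene cylinder 0.6 [388 409 203 255] [385. 408. 202. 256.] off [ 4.3 -1.8] res [-1.4  1.2 -0.7  0.5]
scene bottle 0.67 [365 383 226 267] [363. 381. 224. 267.] off [ 2.2 -4.1] res [ 0.2 -0.1 -0.9  0.8]
scene vial 0.75 [338 352 253 281] [338. 351. 251. 281.] off [-0.2 -2.4] res [ 0.1 -0.1 -0.8  0.8]
scene cup 0.71 [303 329 270 300] [301. 328. 270. 301.] off [ 3.1 -0.4] res [-0.2  0.2 -0.7  0.6]
side cylinder 0.97 [369 385 200 246] [367. 385. 200. 246.] off [ 2.6 -1.7] res [-0.7  0.7  0.  -0.1]
side bottle 0.64 [348 362 212 249] [346. 359. 212. 249.] off [ 6.1 -1.4] res [ 0.4 -0.4 -0.4  0.4]
side vial 0.72 [323 333 230 254] [322. 333. 229. 254.] off [ 1.1 -1.5] res [-0.3  0.2 -0.4  0.3]
side cup 0.62 [293 312 240 261] [291. 311. 240. 261.] off [ 3.6 -0.7] res [-0.6  0.6 -0.4  0.3]
```

Offsets are at most about 5 mm on 60 mm pads, which counts as centred. I'll hand in.

```bash
python3 -c "
from rig import r
print(r.sign_off())"
```

```text
the job is handed in; nothing more can be done
None
```

The cylinder, bottle, vial and cup stand upright on pads 1 to 4 in falling height, each within about 5 mm of its pad's centre. The beaker and bulb were not moved, and I handed the job in at about 30 s.

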